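# Sort faced pump tubes by length onto their saddle rows

## Task

Take the three straight tubes out of the machine's catch tray and lay each across the row of V saddles that fits its length, resting in both saddles with its nuts just outside the rails: the two long ones on the wide row, the short one in the free place of the narrow row. Set them down, do not drop them. Leave the tee piece in the tray, the tube that already lies on the narrow row, and the jar and the wrench where they are.

Things in the scene. Friction and masses are not known exactly. Their poses are not given: they have to be found in the camera images.
- tube_long_1: a long straight stainless tube, 160 mm long over all, 22 mm diameter, with a hexagonal union nut (20 mm long, 30 mm across flats) flush at each end, so 120 mm of bare tube between the nuts. About 0.3 kg. Starts lying on its nuts' flats in the catch tray. Origin: middle of the tube on its axis (19 mm above the bench while in the tray); x axis along the tube.
- tube_long_2: the other long straight stainless tube, 160 mm long over all, 22 mm diameter, with a hexagonal union nut (20 mm long, 30 mm across flats) flush at each end, so 120 mm of bare tube between the nuts. About 0.3 kg. Starts lying on its nuts' flats in the catch tray. Origin: middle of the tube on its axis (19 mm above the bench while in the tray); x axis along the tube.
- tube_short: the short straight stainless tube, 120 mm long over all, 22 mm diameter, with a hexagonal union nut (20 mm long, 30 mm across flats) flush at each end, so 80 mm of bare tube between the nuts. About 0.3 kg. Starts lying on its nuts' flats in the catch tray. Origin: middle of the tube on its axis (19 mm above the bench while in the tray); x axis along the tube.
- tee: tee piece, not to be sorted: a 140 mm tube with the same two end nuts and a short upright branch with a third nut in its middle, whose top is 38 mm above its axis. Lies among the tubes in the tray. Origin: middle of the run on its axis; x axis along the run.
- tray: catch tray of the facing machine: shallow steel tray with a grey floor, 200 x 330 mm outside (x, y), floor 4 mm thick, walls 24 mm high and 4 mm thick; fixed. The four pieces lie side by side in it, roughly along its x axis, about 76 mm apart in y. Origin: centre of its underside, on the bench.
- rack_long: the wide row, a fixed rack for 160 mm tubes: grey base 160 x 140 mm, 8 thick; two parallel dark rails 8 thick, 110 mm over their outer faces (94 free between), each with two aluminium 90 degree V saddles 80 mm apart, tops 45 mm above the bench. A 160 mm tube lies in a facing pair with 5 mm play at each nut. Origin: centre of the underside; x across the rails (as tubes lie), y along the row.
- rack_short: the narrow row, a fixed rack for 120 mm tubes: grey base 120 x 140 mm, 8 thick; two parallel dark rails 8 thick, 70 mm over their outer faces (54 free between), each with two aluminium 90 degree V saddles 80 mm apart, tops 45 mm above the bench. A 120 mm tube lies in a facing pair with 5 mm play at each nut. Origin: centre of the underside; x across the rails (as tubes lie), y along the row.
- rack_long_a (a point): seat of the wide row's +y saddle pair: where the middle of a seated tube's axis lies, 41.6 mm above the bench; x axis along the seated tube, free at the start
- rack_long_b (a point): seat of the wide row's -y saddle pair: where the middle of a seated tube's axis lies, 41.6 mm above the bench; x axis along the seated tube, free at the start
- rack_short_a (a point): seat of the narrow row's +y saddle pair: where the middle of a seated tube's axis lies, 41.6 mm above the bench; x axis along the seated tube, already taken by the sample tube
- rack_short_b (a point): seat of the narrow row's -y saddle pair: where the middle of a seated tube's axis lies, 41.6 mm above the bench; x axis along the seated tube, free at the start
- sample: 120 mm tube like the short one, already seated in the +y saddle pair of the narrow row; stays there. Origin: middle of the tube on its axis; x axis along the tube.
- wrench: loose open-ended wrench, 180 mm, lying on the bench behind the rows; a bystander. Origin: on its underside.
- jar: loose closed jar, 64 mm diameter, 90 mm high, standing at the back of the bench; a bystander. Origin: centre of its underside.
Not all that is in view belongs to the job. What is shaped like the tube_long_2 but blue or turquoise is not meant.

How it is judged:
By the outcome, as a careful person would: the job done as asked, in the order asked, and still so for the second after the job is handed in, with the robot touching nothing.
It also fails if it takes over 67 s, if anything falls off the work surface, if the arm or the gripper's body presses on something with over 40 N, if the wrist force passes 120 N, or if a joint passes its speed limit or range.

## Robot

A 7-joint arm with a two-finger parallel gripper is mounted at the origin on the work surface. World frame = base frame: x ahead of the robot, y to its left, z up, the work surface at z = 0. Lengths are in m, angles in rad, forces in N, time in s.
With the tool pointing down it reaches from about 0.425 to 0.925 m from the base axis. Payload 6.8 kg.
Tool frame: the origin (TCP) lies on the front face of the gripper's body, between the roots of the fingers; the fingertips stand 73 mm ahead of it and the grasp point (between the pads) lies 54 mm ahead of it (env.nose_length is the distance from the TCP to the fingertips, in m); z points along the fingers, y is the direction in which the jaws open and shut (so a half turn about z gives the same grasp; the last joint's range is limited). The gripper opens to 85 mm and grips with 20 to 120 N. Pads are 22 mm wide; open, the fingers measure 114 mm over their backs; the gripper's body (76 mm by 85 mm) begins 54 mm behind the grasp point. The pads swing forward as they close: fully open they stand 13 mm farther back than shut.
Start: joints at [1.214, 0.477, 0.022, 1.555, -0.011, 1.109, -0.083], TCP at [0.166, -0.654, 0.304] pointing down, gripper open.
Joint ranges: [-2.96, 2.96], [-0.34, 2.1], [-1.41, 1.46], [0.24, 2.44], [-1.37, 4.51], [0.17, 1.92], [-2.96, 2.96]. Speed limits (rad/s): [2.39, 2.39, 3.14, 3.14, 3.14, 3.14, 3.14].

## Interface

Orientations are given as a unit quaternion [w, x, y, z].
In Python, from cell import env, kin, camera, calibration, job gives the robot as it stands. The module is installed in compiled form; this text tells all that it offers. Calls block until the motion is done:
- env.reach(position, orientation): joint-space move of the TCP to a pose.
- env.movel(position, velocity=0.15, rot=None, stop_force=None): straight line of the TCP; rot=None keeps the orientation; velocity is the mean speed in m/s. With stop_force (N) it stops when the force on the tool has changed by that much, and returns True; else False.
- env.goto_joints(angles): joint-space move.
- env.grip(opening, f_grip=None): finger opening in m; f_grip is the grip in N (None keeps the last); returns when the fingers have stopped.
- env.dwell(seconds).
- kin.inverse_kinematics(position, orientation): joint angles nearest the present ones, or None.
- env.get_state(): the state.
- camera(name): name is "side" or "top" or "wrist"; returns (picture, depth): 480x640x3 uint8, blue, green, red; 480x640 float32, m along the optical axis (not along the pixel's ray), 0 where there is no reading.
- calibration(name): a dict with "fx", "fy", "cx", "cy" (pixels), "rvec" (rotation vector, rad) and "tvec" (3), from world to camera coordinates, as OpenCV has them. Camera axes: x right, y down, z forward; pixel columns grow to the right and rows downward; lengths in m; the calibration is good to about 2 mm. A picture is of the moment at which its call begins: read the wrist's pose just before it. calibration takes no time and is no camera call; for the wrist camera it gives the pose at the moment of the call.
A pose or a line that the arm cannot do raises env.PlanningError and nothing moves.
- job.job_done(): hands the job in, once; it reports no verdict.
The state is a dict: "time": time; "qpos": joint angles; "joint_velocities": joint speeds; "joint_torque": joint torques, N m; "tcp_pos": TCP position; "orientation": TCP orientation; "force": force on the tool from outside, world axes, zero at the start; "torque": the same for the moment, N m; "opening": finger opening in m.
Only numpy, scipy, OpenCV 4.12 (cv2) and the standard library are available. Lean on these libraries where they do the work, as an engineer would, in place of code of your own. Each camera call takes 0.05 s, during which the arm holds its last target. There are 200 camera calls.

## Working session

There is one attempt and no reset: what is moved stays moved. The work goes in short steps, each a Python script; the robot and the scene stay as the last script left them, time stands still between calls to the robot, and variables do not carry over. Pictures are saved under pics/ and viewed, about 8 in all and at most 12, crops included, and the job is handed in when it is done.

```bash
mkdir -p pics
python3 - <<'E'
from cell import env,camera,calibration
import cv2,numpy as np
s=env.get_state();print(s['time'],s['tcp_pos'],s['orientation'],s['opening'])
for n in('top','side'):
    p,d=camera(n);cv2.imwrite(f'pics/{n}0.png',p);np.save(f'pics/{n}0d.npy',d);c=calibration(n);print(n,c,d.min(),d.max())
E
```

```text
0.0 [ 0.16606528 -0.65375381  0.30290471] [-9.39438683e-04  9.92272320e-01  1.24075443e-01 -2.13667070e-04] 0.08554871115328722
top {'fx': 463.1825838495321, 'fy': 463.1825838495321, 'cx': 318.510744265077, 'cy': 236.20037923527906, 'rvec': array([ 2.03663726, -2.16630044,  0.24646047]), 'tvec': array([0.03444956, 0.53853377, 1.18686271])} 0.0 2.356078
side {'fx': 521.2853750799021, 'fy': 521.2853750799021, 'cx': 321.7453741727104, 'cy': 239.73808669802193, 'rvec': array([ 0.65061331, -2.65573004,  1.1605796 ]), 'tvec': array([0.49090563, 0.21142925, 1.14377221])} 0.0 3.6574035
```

View pics/top0.png

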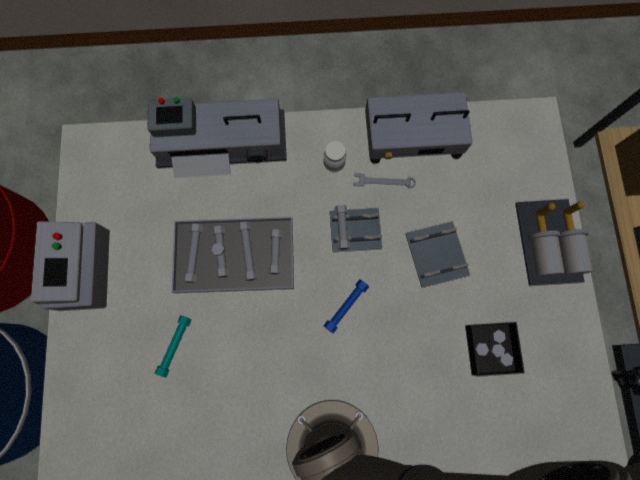

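View pics/side0.png

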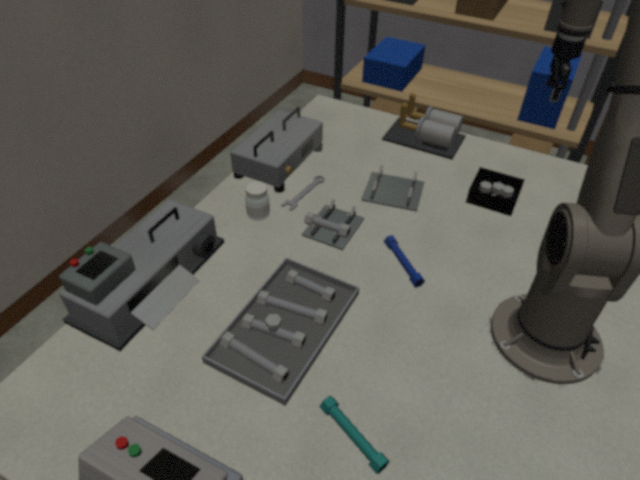

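Top view: the tray pieces from left (+y) are long (193,252), tee (220,250), long (248,250) and short (275,251). The narrow rack is at (356,230) with its sample on the left, and the wide rack, turned, is at (437,254). Rough world positions come first, then close wrist views.

```bash
cat > h.py <<'E'
from cell import env,kin,camera,calibration,job
import cv2,numpy as np
from scipy.spatial.transform import Rotation as R
def ray(c,uv,z):
    uv=np.atleast_2d(np.asarray(uv,float));Rm=cv2.Rodrigues(c['rvec'])[0];o=-Rm.T@c['tvec']
    d=np.c_[(uv[:,0]-c['cx'])/c['fx'],(uv[:,1]-c['cy'])/c['fy'],np.ones(len(uv))]@Rm
    return o+d*((z-o[2])/d[:,2])[:,None]
def proj(c,p): return cv2.projectPoints(np.atleast_2d(p).astype(float),c['rvec'],c['tvec'],np.array([[c['fx'],0,c['cx']],[0,c['fy'],c['cy']],[0,0,1.]]),None)[0][:,0]
def cloud(c,d):
    v,u=np.mgrid[:480,:640];Rm=cv2.Rodrigues(c['rvec'])[0]
    p=np.stack([(u-c['cx'])/c['fx']*d,(v-c['cy'])/c['fy']*d,d],-1);return (p-c['tvec'])@Rm
def quat(yaw):  # tool down, tool y axis along world direction yaw
    y=np.array([np.cos(yaw),np.sin(yaw),0]);z=np.array([0,0,-1.]);x=np.cross(y,z)
    q=R.from_matrix(np.c_[x,y,z]).as_quat();return q[[3,0,1,2]]
E
python3 - <<'E'
from h import *
c=calibration('top');d=np.load('pics/top0d.npy')
for n,z,pp in[('tray',.024,[(175,221),(293,219),(294,289),(174,291)]),('pieces',.02,[(195,228),(190,276),(219,230),(222,273),(244,227),(252,273),(276,233),(274,270)]),('nrack',.008,[(331,209),(381,208),(382,249),(332,252)]),('sample',.04,[(340,210),(343,243)]),('wrack',.008,[(407,234),(452,223),(468,275),(419,286)]),('rails',.045,[(415,239),(452,231),(422,276),(464,267)])]:
    print(n,ray(c,pp,z)[:,:2].round(3).tolist())
P=cloud(c,d);print([P[v,u].round(3).tolist() for u,v in[(193,252),(247,250),(275,251),(342,230),(210,280),(300,340)]])
s=env.get_state();w=calibration('wrist');Rm=cv2.Rodrigues(w['rvec'])[0];print(w,-Rm.T@w['tvec'],Rm.T[:,2],R.from_quat(s['orientation'][[1,2,3,0]]).as_matrix())
E
```

```text
tray [[0.617, 0.4], [0.602, 0.069], [0.406, 0.076], [0.421, 0.401]]
pieces [[0.594, 0.345], [0.46, 0.358], [0.584, 0.278], [0.462, 0.271], [0.589, 0.207], [0.457, 0.189], [0.566, 0.119], [0.462, 0.128]]
nrack [[0.63, -0.04], [0.624, -0.183], [0.504, -0.174], [0.505, -0.034]]
sample [[0.616, -0.063], [0.522, -0.065]]
wrack [[0.543, -0.249], [0.567, -0.379], [0.417, -0.404], [0.395, -0.266]]
rails [[0.519, -0.261], [0.536, -0.365], [0.417, -0.269], [0.434, -0.384]]
[[0.524, 0.348, 0.03], [0.52, 0.199, 0.033], [0.512, 0.122, 0.033], [0.555, -0.064, 0.053], [0.447, 0.307, 0.006], [0.271, 0.068, 0.002]]
{'fx': 351.78684609517427, 'fy': 351.78684609517427, 'cx': 321.27080444629377, 'cy': 239.64817790549432, 'rvec': array([-2.27359263,  1.7691006 ,  0.28324245]), 'tvec': array([-0.67471729, -0.04021001,  0.38032619])} [ 0.24293413 -0.63527123  0.37272209] [-0.30075251 -0.07418215 -0.95081278] [[ 9.69193314e-01  2.46300713e-01 -5.28634856e-04]
 [ 2.46301248e-01 -9.69192045e-01  1.57326563e-03]
 [-1.24852252e-04 -1.65500195e-03 -9.99998623e-01]]
```

Run:
```python
from h import *
import pickle
out={}
for n,p in[('r',[.47,-.21,.28]),('t',[.46,.235,.25])]:
    env.reach(p,quat(-np.pi/2)); c=calibration('wrist');im,d=camera('wrist')
    out[n]=(c,d,im);cv2.imwrite(f'pics/w_{n}.png',im)
    s=env.get_state();print(s['time'],s['tcp_pos'],s['qpos'].round(2))
pickle.dump(out,open('w.pkl','wb'))
```

```text
2.0917 [ 0.46978668 -0.21110421  0.2800118 ] [ 0.5   0.25 -0.24  1.95  0.07  0.95 -1.34]
3.775 [0.46069938 0.23362202 0.24991885] [-0.12  0.34 -0.57  1.96  0.23  0.91 -2.37]
```

View pics/w_r.png

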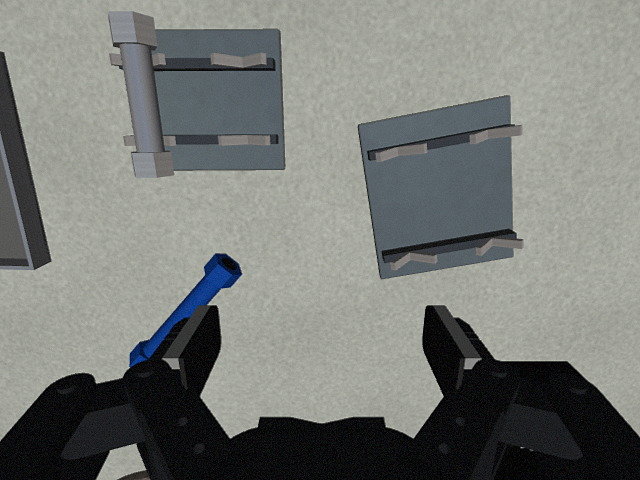

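View pics/w_t.png

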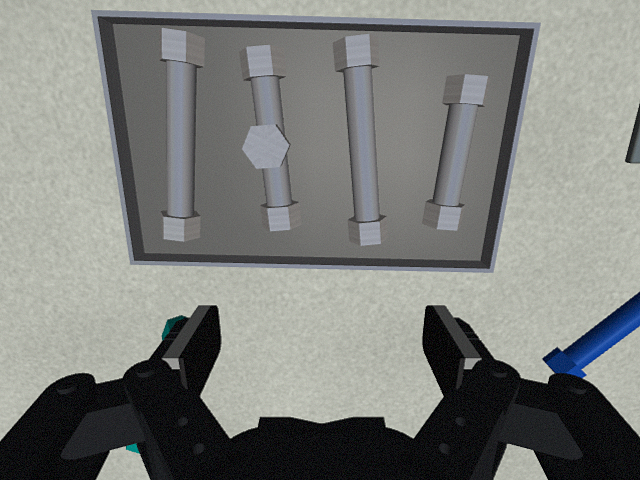

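Rack view: narrow base right edge is at columns 280–285, sample at (125,30)–(155,165); wide base corners are (359,125),(509,96),(513,256),(381,278). Tray view: long tubes (180,45)→(180,228) and (355,50)→(366,232), tee in between at (265,145), short (467,88)→(442,216). Now precise fits.

```bash
cat > m.py <<'E'
from h import *
import pickle
o=pickle.load(open('w.pkl','rb'))
c,d,im=o['t'];P=cloud(c,d);hsv=cv2.cvtColor(im,cv2.COLOR_BGR2HSV)
print('floor z',P[200,220],P[100,420], 'noise',P[195:205,215:225,2].std())
res={}
for n,a,b,L in[('L1',(180,70),(180,210),.16),('L2',(358,75),(366,212),.16),('S',(463,108),(446,197),.12)]:
    # tube edges: row scans, brightness half level
    mid=[]
    for v in range(a[1]+4,b[1]-3,2):
        u0=a[0]+(b[0]-a[0])*(v-a[1])/(b[1]-a[1]); 
        z=P[v,:,2]; us=np.arange(int(u0)-30,int(u0)+31); m=us[z[us]>.0125]
        # silhouette from depth, midline
        mid.append(((m.min()+m.max())/2,v))
    mid=np.array(mid);k=np.polyfit(mid[:,1],mid[:,0],1);r=mid[:,0]-np.polyval(k,mid[:,1])
    W=ray(c,np.c_[np.polyval(k,mid[[0,-1],1]),mid[[0,-1],1]],.019)
    ax=(W[0]-W[1])/np.linalg.norm(W[0]-W[1])
    X=P.reshape(-1,3);rel=X-W.mean(0);t=rel@ax;s=rel@np.array([-ax[1],ax[0],0])
    q=(abs(s)<.013)&(abs(t)<.11)&(X[:,2]>.0318)
    hi,lo=np.percentile(t[q&(t>0)],[99,1]);h2,l2=np.percentile(t[q&(t<0)],[99,1])
    tc=(hi+l2)/2; cen=W.mean(0)+ax*tc
    print(n,'res',r.std().round(2),'nuts t',np.round([l2,h2,lo,hi],4),'len',round(hi-l2,4),'cen',cen.round(4),'ang',np.degrees(np.arctan2(ax[1],ax[0])).round(2),'nut z',np.median(X[q,2]).round(4), 'nut lat',np.median(s[q&(t>0)]).round(4),np.median(s[q&(t<0)]).round(4))
c,d,im=o['r'];P=cloud(c,d);hsv=cv2.cvtColor(im,cv2.COLOR_BGR2HSV)
print('hsv base',hsv[100,200],hsv[190,430],'z',P[100,200,2],P[190,430,2],'bench',hsv[300,300])
m=((hsv[...,0]>85)&(hsv[...,0]<125)&(hsv[...,1]>25)&(hsv[...,2]>50)&(hsv[...,1]<140)).astype(np.uint8)
m[290:]=0; m=cv2.morphologyEx(m,cv2.MORPH_OPEN,np.ones((3,3)))
for cn in cv2.findContours(m,0,1)[0]:
    if cv2.contourArea(cn)<1500: continue
    print('cont',cv2.contourArea(cn),cv2.boundingRect(cn));g=ray(c,cn[:,0],.008)[:,:2].astype(np.float32)
    h=cv2.minAreaRect(g);print(h,cv2.boxPoints(h).round(4).tolist())
E
python3 m.py
```

```text
floor z [0.47535729 0.32492625 0.00388565] [0.55969373 0.14968    0.00288713] noise 0.0007429511218090884
L1 res 1.72 nuts t [-0.079  -0.0591  0.0608  0.0806] len 0.1595 cen [0.5265 0.3484 0.019 ] ang -8.09 nut z 0.0336 nut lat 0.0 -0.0012
L2 res 1.9 nuts t [-0.0766 -0.0436  0.0592  0.0789] len 0.1555 cen [0.5241 0.1989 0.019 ] ang 6.04 nut z 0.2415 nut lat -0.0002 -0.0019
S res 1.7 nuts t [-0.0616 -0.0418  0.0383  0.058 ] len 0.1196 cen [0.5154 0.1224 0.019 ] ang -4.06 nut z 0.0336 nut lat -0.0001 0.0007
hsv base [ 99  33 108] [104  47 109] z 0.008178403146599988 0.00620722325420859 bench [ 38  16 176]
cont 18622.0 (360, 97, 153, 182)
((0.483988493680954, -0.3282955288887024), (0.15748703479766846, 0.1373719722032547), 10.447067260742188) [[0.39410001039505005, -0.2750000059604645], [0.4189999997615814, -0.4101000130176544], [0.5738999843597412, -0.3815999925136566], [0.5490000247955322, -0.24650000035762787]]
cont 14717.5 (154, 30, 129, 140)
((0.5679094195365906, -0.11964455246925354), (0.11137957125902176, 0.1173975020647049), 89.87747192382812) [[0.5091000199317932, -0.17520000040531158], [0.6265000104904175, -0.17550000548362732], [0.6266999840736389, -0.0640999972820282], [0.5092999935150146, -0.06379999965429306]]
```

```bash
cat > m2.py <<'E'
from h import *
import pickle
o=pickle.load(open('w.pkl','rb'))
c,d,im=o['t'];X=cloud(c,d).reshape(-1,3)
def nutfit(X,cen,ang,L,zl,zh,it=3):
    for _ in range(it):
        ax=np.array([np.cos(ang),np.sin(ang)]);r=X[:,:2]-cen;t=r@ax;s=r@[-ax[1],ax[0]]
        q=(abs(s)<.02)&(abs(t)<L/2+.01)&(X[:,2]>zl)&(X[:,2]<zh)
        e=[]
        for g in(-1,1):
            k=q&(g*t>L/2-.03); lo,hi=np.percentile(t[k],[1,99]);sl,sh=np.percentile(s[k],[2,98]);e.append((lo,hi,(sl+sh)/2,sh-sl))
        tc=(e[1][1]+e[0][0])/2; cen=cen+ax*tc+np.array([-ax[1],ax[0]])*(e[0][2]+e[1][2])/2
        ang+= (e[1][2]-e[0][2])/(L-.02)
    return cen,np.degrees(ang),np.round(e,4).tolist()
for n,cn,a,L in[('L1',(.5265,.3484),-8.1,.16),('L2',(.5241,.1989),6,.16),('S',(.5154,.1224),-4,.12)]:
    print(n,nutfit(X,np.array(cn),np.radians(a),L,.0318,.037))
c,d,im=o['r'];P=cloud(c,d);X=P.reshape(-1,3)
print('sample',nutfit(X,np.array([.569,-.065]),0,.12,.05,.066))
m=((P[...,2]>.0385)&(P[...,2]<.047)).astype(np.uint8);m[290:]=0;m[:,:200]=0
n,lab,st,_=cv2.connectedComponentsWithStats(m)
for i in range(1,n):
    if st[i,4]<60: continue
    g=P[lab==i][:,:2].astype(np.float32);h=cv2.minAreaRect(g);print('sad',st[i].tolist(),np.round(h[0],4),np.round(h[1],4),round(h[2],1))
E
python3 m2.py
```

```text
L1 (array([0.52639168, 0.3479794 ]), np.float64(-7.783882881458975), [[-0.0798, -0.0599, -0.0, 0.0187], [0.06, 0.0798, 0.0, 0.0182]])
L2 (array([0.52209513, 0.19877596]), np.float64(5.806267658949419), [[-0.0798, -0.06, -0.0, 0.0188], [0.0601, 0.0798, 0.0, 0.0187]])
S (array([0.51542479, 0.1227482 ]), np.float64(-4.528632008574841), [[-0.0598, -0.0399, -0.0, 0.0185], [0.0401, 0.0598, 0.0, 0.0182]])
sample (array([ 0.56823671, -0.06830881]), np.float64(0.13280052712145016), [[-0.0598, -0.0305, -0.0, 0.0206], [0.0305, 0.0598, 0.0, 0.0207]])
sad [211, 53, 14, 12, 141] [ 0.5992 -0.1295] [0.0105 0.0082] 88.8
sad [254, 53, 13, 12, 131] [ 0.5992 -0.1636] [0.0099 0.0083] 88.3
sad [509, 125, 14, 11, 124] [ 0.5446 -0.3758] [0.008 0.011] 8.0
sad [470, 133, 10, 11, 98] [ 0.5383 -0.3418] [0.008  0.0088] 8.0
sad [218, 135, 13, 11, 109] [ 0.5374 -0.1295] [0.0081 0.0099] 3.5
sad [259, 135, 11, 10, 98] [ 0.5376 -0.1636] [0.0074 0.0092] 0.8
sad [415, 143, 13, 11, 115] [ 0.5301 -0.297 ] [0.0081 0.0095] 9.7
sad [376, 151, 11, 11, 98] [ 0.5239 -0.2633] [0.0078 0.0093] 10.6
sad [512, 239, 12, 10, 102] [ 0.4443 -0.3945] [0.0087 0.0096] 11.9
sad [476, 244, 10, 12, 84] [ 0.4384 -0.3602] [0.0088 0.0098] 14.4
sad [426, 254, 12, 10, 93] [ 0.4299 -0.3156] [0.009  0.0101] 10.3
sad [390, 259, 11, 11, 88] [ 0.4236 -0.2821] [0.0087 0.0098] 9.0
```

Everything agrees: tube lengths 159.6/159.6/119.6 mm, rails 102/62 mm apart, saddle pairs 80 mm apart. The long seats are (.4769,-.2895) and (.4914,-.3681) at 10.5°, and the short seat is (.5684,-.1466) at 0°. Now I pick the first tube.

```bash
cat >> h.py <<'E'
T={'L1':(.5264,.3480,-7.8),'L2':(.5221,.1988,5.8),'S':(.5154,.1227,-4.5)}
G={'a':(.4769,-.2895,10.5),'b':(.4914,-.3681,10.5),'s':(.5684,-.1466,0.)}
ZP=.080;ZS=ZP+.0416-.019
def q_(a): return quat(np.radians(a)-np.pi/2)
def st(m=''):
    s=env.get_state();print(m,round(s['time'],2),s['tcp_pos'].round(4),'op',round(s['opening'],4),'F',s['force'].round(1));return s
def pick(n):
    x,y,a=T[n];env.reach([x,y,.2],q_(a));env.grip(.055)
    env.movel([x,y,.115],.2)
    print('stop',env.movel([x,y,ZP],.08,stop_force=10));st('down')
    env.grip(0.,70);st('closed');env.movel([x,y,.2],.2);st('up')
def over(g): x,y,a=G[g];env.reach([x,y,.2],q_(a))
def place(g,dx=0.):
    x,y,a=G[g];x+=dx*np.cos(np.radians(a));y+=dx*np.sin(np.radians(a))
    env.movel([x,y,ZS+.012],.15);st('pre')
    print('stop',env.movel([x,y,ZS-.0015],.03,stop_force=6));s=st('seat');return s
def release():
    s=env.get_state();p=s['tcp_pos'].copy();env.grip(.05);st('open');p[2]=.2;env.movel(p,.2);st('up')
E
python3 - <<'E'
from h import *
import pickle
c,d,im=pickle.load(open('w.pkl','rb'))['t'];P=cloud(c,d)
q=P[290:350,150:225].reshape(-1,3);q=q[(q[:,2]>.1)&(q[:,2]<.24)];print('tip below tcp (open)',.25-np.percentile(q[:,2],[0.5,2,10]),env.nose_length)
pick('L1');over('b');st()
im,d=camera('wrist');cv2.imwrite('pics/h1.png',im);np.save('pics/h1d.npy',d)
E
```

```text
tip below tcp (open) [0.05953978 0.05841458 0.05478155] 0.0726
stop True
down 5.86 [0.5261 0.3482 0.0786] op 0.0552 F [0.4 2.3 1.9]
closed 6.27 [0.5258 0.3476 0.0786] op 0.0195 F [-0.3  1.2  0.2]
up 7.03 [0.5257 0.347  0.1985] op 0.0199 F [ 0.5  0.4 -3.5]
 9.57 [ 0.4923 -0.3669  0.2001] op 0.0197 F [-0.6  0.4 -3.8]
```

View pics/h1.png

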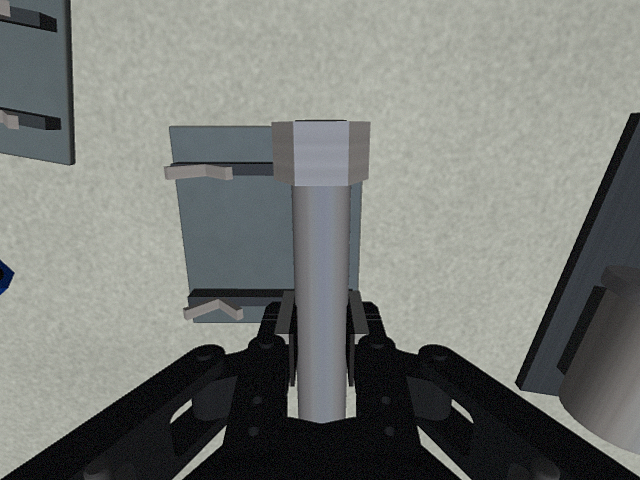

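The picture shows the tube held squarely between the pads, its far nut at (320,150), over the wide rack. Next I measure its offset and pitch in the hand from depth, then place it.

```bash
cat >> h.py <<'E'
def inhand(d,c,L):
    s=env.get_state();Rm=R.from_quat(s['orientation'][[1,2,3,0]]).as_matrix()
    X=(cloud(c,d).reshape(-1,3)-s['tcp_pos'])@Rm   # tool frame
    X=X[(abs(X[:,1])<.018)&(X[:,2]>.025)&(X[:,2]<.075)]
    k=X[X[:,0]>L/2-.035]; lo,hi=np.percentile(k[k[:,2]<np.percentile(k[:,2],20)+.002][:,0],[1,99])
    top=[np.percentile(X[(abs(X[:,0]-t)<.003)&(abs(X[:,1])<.006)][:,2],10) for t in(.02,L/2-.025)]
    lat=[np.mean(np.percentile(X[abs(X[:,0]-t)<.003][:,1],[2,98])) for t in(L/2-.01,)]
    print('nut x',lo.round(4),hi.round(4),'offset',round(hi-L/2,4),'tube top z',np.round(top,4),'lat',np.round(lat,4));return hi-L/2
E
python3 - <<'E'
from h import *
inhand(np.load('pics/h1d.npy'),calibration('wrist'),.16)
place('b');
E
```

```text
nut x 0.0606 0.0803 offset 0.0003 tube top z [0.0485 0.0484] lat [0.0007]
pre 10.33 [ 0.4921 -0.3682  0.1152] op 0.0198 F [ 0.  -1.4 -3.1]
stop True
seat 10.8 [ 0.4912 -0.3675  0.101 ] op 0.0193 F [0.3 0.6 3.8]
```

In the hand the tube is level, with 0.3 mm offset. Contact came with the axis at 41.5 mm, against 41.6 nominal, so it is seated. I release it and repeat with the second one.

Run:
```python
from h import *
release();pick('L2');over('a')
im,d=camera('wrist');cv2.imwrite('pics/h2.png',im)
o=inhand(d,calibration('wrist'),.16)
c=calibration('wrist');X=cloud(c,d).reshape(-1,3)
import pickle;pickle.dump((c,d,im),open('h2.pkl','wb'))
if abs(o)<.003: place('a',-o)
```

```text
open 11.2 [ 0.4902 -0.3676  0.1002] op 0.0498 F [ 0.3 -0.4 -0.4]
up 11.85 [ 0.4906 -0.3674  0.1992] op 0.0501 F [-1.1  0.2 -0.6]
stop False
down 15.28 [0.5219 0.1989 0.0797] op 0.0549 F [0.8 1.  0.1]
closed 15.68 [0.5223 0.1991 0.0807] op 0.0197 F [-1.4  0.3  6.7]
up 16.43 [0.5213 0.198  0.1988] op 0.0195 F [-0.2 -0.6 -4.2]
nut x 0.0602 0.0797 offset -0.0003 tube top z [0.0507 0.0507] lat [0.0008]
pre 18.98 [ 0.4779 -0.2893  0.1152] op 0.0195 F [-0.4  0.  -4.3]
stop True
seat 19.39 [ 0.4775 -0.289   0.1036] op 0.0193 F [ 0.3  1.7 -0.7]
```

View pics/h2.png

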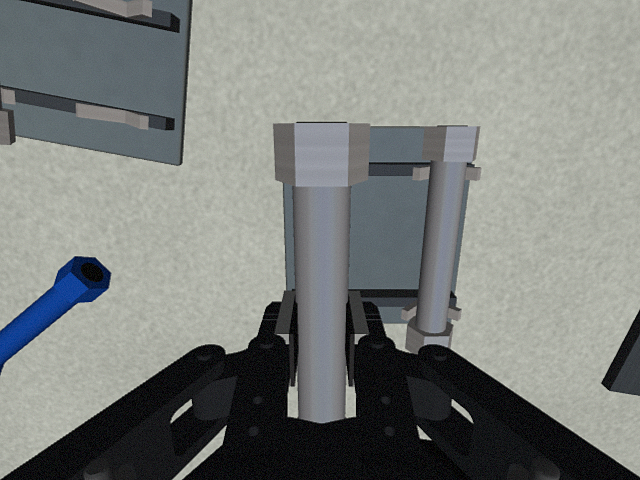

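The first tube lies in both saddles at (440,240), nuts outside the rails. The second now has its axis at 41.9 mm with the weight partly taken; I nudge it down, release it, then do the short one.

Run:
```python
from h import *
p=env.get_state()['tcp_pos'].copy();p[2]-=.0015;print(env.movel(p,.01,stop_force=6));st('nudge')
release();pick('S');over('s')
im,d=camera('wrist');cv2.imwrite('pics/h3.png',im)
o=inhand(d,calibration('wrist'),.12)
if abs(o)<.003: place('s',-o)
```

```text
True
nudge 19.6 [ 0.4777 -0.2886  0.1031] op 0.0196 F [-2.1  0.5  6. ]
open 20.0 [ 0.477  -0.2882  0.1021] op 0.05 F [ 0.  -0.   0.3]
up 20.64 [ 0.4771 -0.2886  0.1993] op 0.0499 F [-0.7  0.1 -0.9]
stop False
down 23.55 [0.5152 0.1228 0.0797] op 0.055 F [-1.  -0.4  0.1]
closed 23.96 [0.5156 0.1229 0.0806] op 0.0198 F [-1.2 -1.1  6.6]
up 24.71 [0.5146 0.1221 0.1989] op 0.0199 F [-0.7 -0.6 -3.3]
nut x 0.04 0.06 offset -0.0 tube top z [0.0507 0.0507] lat [0.0007]
pre 26.54 [ 0.5691 -0.1461  0.1153] op 0.0195 F [-0.2 -0.3 -1.8]
stop True
seat 26.95 [ 0.5688 -0.146   0.1035] op 0.0194 F [2.1 2.  0.1]
```

View pics/h3.png

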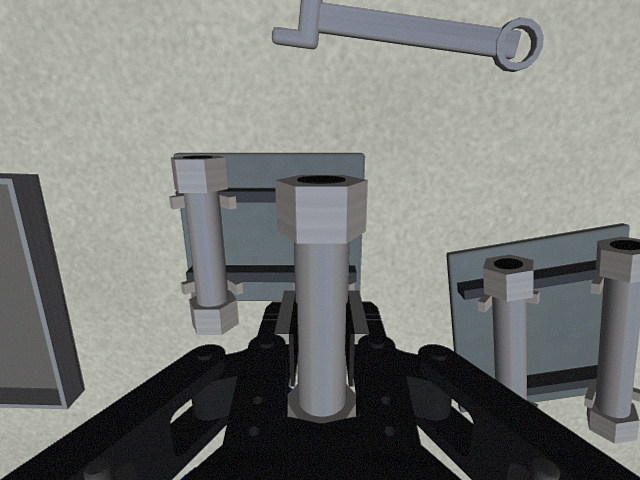

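The short tube is squarely held with 0 offset; both long tubes sit in the wide row at (510,330) and (615,330), and the sample at (205,245) is untouched. Nudge, release, retreat and make the final measured check.

Run:
```python
from h import *
p=env.get_state()['tcp_pos'].copy();p[2]-=.0015;print(env.movel(p,.01,stop_force=6));st('nudge')
release();env.reach([.47,-.21,.28],quat(-np.pi/2));c=calibration('wrist')
im,d=camera('wrist');cv2.imwrite('pics/end.png',im);P=cloud(c,d);X=P.reshape(-1,3)
t,_=camera('top');cv2.imwrite('pics/topend.png',cv2.resize(t[80:400,60:560],(800,512)))
for n,(x,y,a),L in[('b',G['b'],.16),('a',G['a'],.16),('s',G['s'],.12),('sample',(.5682,-.0683,0),.12)]:
    ax=np.array([np.cos(np.radians(a)),np.sin(np.radians(a))]);r=X[:,:2]-[x,y];t=r@ax;s=r@[-ax[1],ax[0]]
    z=[];k=abs(s)<.02
    for t0 in(-.02,.02):
        q=k&(abs(t-t0)<.004)&(X[:,2]<.08);z.append(np.percentile(X[q,2],95))
    e=np.percentile(t[k&(X[:,2]>.05)&(abs(t)<L/2+.015)&(X[:,2]<.08)],[.5,99.5])
    lat=[np.median(s[k&(abs(t-t0)<.004)&(X[:,2]>.05)&(X[:,2]<.08)]) for t0 in(-.02,.02)]
    print(n,'tube top z',np.round(z,4),'ends',e.round(4),'lat',np.round(lat,4))
st('end')
```

```text
True
nudge 27.16 [ 0.5691 -0.1456  0.103 ] op 0.0196 F [-0.3  0.   5.9]
open 27.56 [ 0.5686 -0.1453  0.1022] op 0.0501 F [-1.1  0.1 -0. ]
up 28.2 [ 0.5685 -0.1458  0.1992] op 0.0499 F [-0.7  0.  -0.3]
b tube top z [0.0525 0.0523] ends [-0.0795  0.0796] lat [0.0008 0.0011]
a tube top z [0.0526 0.0526] ends [-0.079   0.0802] lat [0.0004 0.0001]
s tube top z [0.0525 0.0525] ends [-0.0588  0.06  ] lat [-0.0006 -0.    ]
sample tube top z [0.0524 0.0525] ends [-0.0593  0.0596] lat [0.0008 0.0007]
end 28.93 [ 0.4704 -0.209   0.2788] op 0.0499 F [ 0.9  0.  -0.7]
```

View pics/end.png

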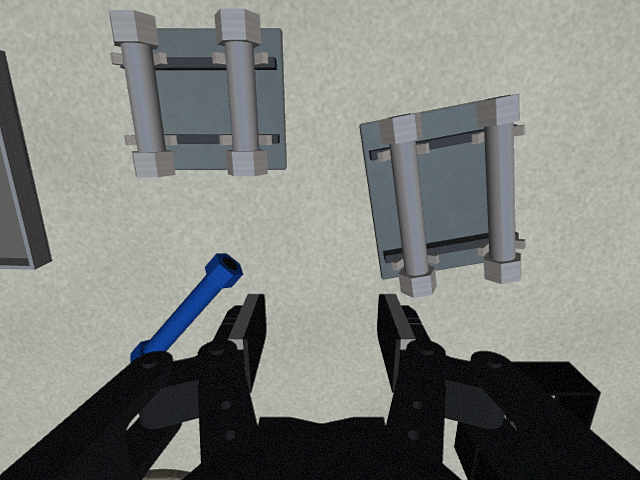

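View pics/topend.png

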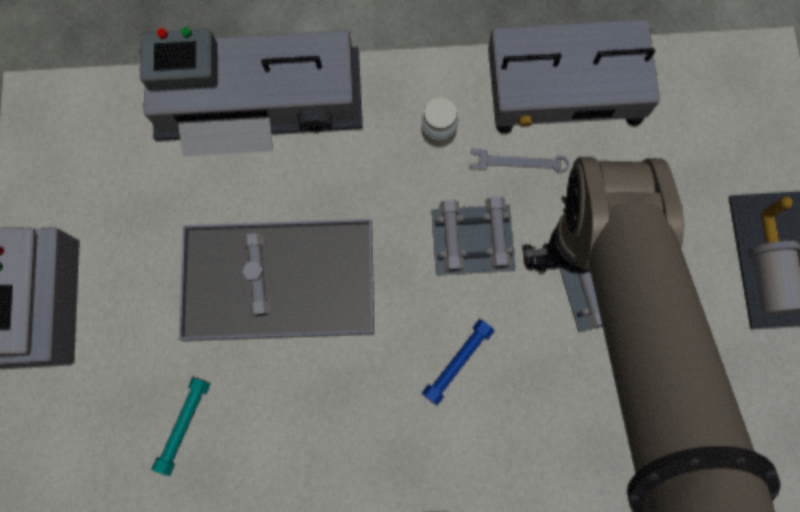

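All tubes are seated: tops at 52.5 mm (52.6 expected), ends centred within 1 mm. Only the tee is left in the tray at (255,272), and the jar and wrench are in place.

```bash
python3 -c "
from cell import job;job.job_done()"
```

```text
the job is handed in; nothing more can be done
```

The job is done and handed in, after about 29 s of robot time against the 67 s limit. The two long tubes lie on the wide row and the short one is in the free place of the narrow row. Each was lowered until light contact, about 6 N, and then released.

**Last checks, from the wrist camera:**
- All three tube tops are level at 52.3–52.6 mm; a seated tube should read 52.6 mm.
- The tubes are centred along their length within about 1 mm, so the nuts stand clear outside the rails. Sideways they are within 1.1 mm of the saddles.
- The sample tube's measured position matches the first view.
- In the top picture the tee is alone in the tray, and the jar and wrench look untouched. I judged those three by eye, without measuring them.

**One reading that looked off:** the first descent into the tray reported a force stop right at its end height. The force there was only about 2 N, so I took it as a braking effect. The grasp then checked out level and centred.

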